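# Stow the desk tools under the roll-top cover

### The job

Roll the slatted cover of the small desk organiser all the way back, put the stapler and the tape dispenser inside it, each standing flat on its base, and roll the cover fully shut over them. Do not shift or tip the pencil cup, the mug or the candle.

Things in the scene. Friction and masses are not known exactly. Their poses are not given: they have to be found in the camera images.
- organiser: Roll-top desk organiser of pale wood, fixed, 324 mm deep (its x), 180 mm wide (its y), 207 mm high without the handle; from the side a half drum on a low box. Origin: centre of its underside; -x is its front, +x its back, z up. Side walls: 8 mm thick half discs of radius 162 mm about the track line. Front sill: 6 mm thick (x -162 to -156 mm), 60 mm high.
- bin_floor (a point): Point on the organiser's inner floor (8 mm above the desk), 65 mm in front of the organiser's middle; axes as the organiser's. The floor is clear from organiser x = -156 to +135 mm and y = -80 to +80 mm, so the tools fit only lengthwise along y, one behind the other. With the cover fully open it can be loaded from above from x = -156 to +30 mm; behind that is a fixed shell.
- track (a point): Centre of the track on which the cover runs: 45 mm above the desk over the organiser's origin, axes as the organiser's. The cover turns about the line through it along y. Angles are measured about this line from the front (-x) upwards.
- cover (a joint): The curved cover: 13 darker wooden slats, outer radius 153 mm, inner 147 mm about the track line. 0 = shut (covers 8 to 98 degrees from the front), grows as it is rolled up and back, 1.65 rad = fully open, at the stop. It moves stiffly (about 3 to 5 N at the handle) and stays where it is left. It may start partly open.
- cover_handle (a point): Middle of the handle: a round aluminium bar 12 mm thick, 110 mm long, parallel to the organiser's y, on two stems (50 mm either side of the middle), 180 mm from the track line; 21 mm are clear between bar and slats. It stands 35 degrees (0.611 rad) above the front when shut, and that plus the joint's angle otherwise. The point turns with the cover.
- stapler: Stapler, cream, 34 mm wide (its x), 118 mm long (its y), 40 mm high, 0.16 kg. Origin: centre of its underside, z up. The base is 34 mm wide up to z = 7 mm; above it the arm, from z = 19 to 40 mm, is 22 mm wide: grasp across the arm. The arm does not open.
- tape_dispenser: Yellow desk tape dispenser, 28 mm wide (its x), 127 mm long (its y), 51 mm high, 0.24 kg. Origin: centre of its underside, z up. Grasp across the two flat cheeks (28 mm).
- pencil_cup: Stoneware cup full of pencils, 72 mm across, 95 mm high, with pencils to 172 mm. Origin: centre of its underside. Bystander.
- mug: Striped mug, 80 mm across, 117 mm over its handle (handle towards its -y), 102 mm high. Origin: centre of its underside. Bystander.
- candle_jar: Cream jar candle, 64 mm across, 100 mm high. Origin: centre of its underside. Bystander.

How it is judged (in metres and radians):
On the way, in this order (a step that is already met when the one before it is completed fails the run):
1. the cover has been rolled back (1.45 rad or more) (value of joint cover above 1.45 rad), for 0.2 s.
2. with the cover still open, both tools stand inside the organiser, let go (value of joint cover above 1 rad and x of stapler in the frame of organiser between -0.15 and 0.13 m and y of stapler in the frame of organiser between -0.075 and 0.075 m and z of each of stapler, tape_dispenser in the frame of organiser below 0.02 m and angle between each of stapler, tape_dispenser's own z axis and vertical below 0.15 rad and x of tape_dispenser in the frame of organiser between -0.15 and 0.13 m and y of tape_dispenser in the frame of organiser between -0.075 and 0.075 m and contact force between the fingers and stapler below 0.1 N and contact force between the fingers and tape_dispenser below 0.1 N), for 0.2 s.
At the end, for the whole second after the job is handed in: The cover is shut to within 0.05 rad; the stapler and the tape dispenser lie at rest inside the organiser, their origins within its walls and less than 20 mm above its underside, upright to within 0.15 rad (value of joint cover below 0.05 rad and x of stapler in the frame of organiser between -0.15 and 0.13 m and y of stapler in the frame of organiser between -0.075 and 0.075 m and z of each of stapler, tape_dispenser in the frame of organiser below 0.02 m and angle between each of stapler, tape_dispenser's own z axis and vertical below 0.15 rad and x of tape_dispenser in the frame of organiser between -0.15 and 0.13 m and y of tape_dispenser in the frame of organiser between -0.075 and 0.075 m and linear speed of each of stapler, tape_dispenser below 0.02 m/s); the robot touches nothing.
It fails at once if the pencil cup is shifted more than 30 mm or tipped (distance of pencil_cup from where it was at the start of the episode above 0.03 m or angle between pencil_cup's own z axis and vertical above 0.4 rad).
It fails at once if the mug is shifted more than 30 mm or tipped (distance of mug from where it was at the start of the episode above 0.03 m or angle between mug's own z axis and vertical above 0.4 rad).
It fails at once if the candle is shifted more than 30 mm or tipped (distance of candle_jar from where it was at the start of the episode above 0.03 m or angle between candle_jar's own z axis and vertical above 0.4 rad).
It also fails if it takes over 72 s, if anything falls off the work surface, if the arm or the gripper's body presses on something with over 40 N, if the wrist force passes 120 N, or if a joint passes its speed limit or range.

### The arm

A 6-joint arm with a two-finger parallel gripper is mounted at the origin on a cart in front of the work surface, level with it; the furniture and walls round the work are solid. World frame = base frame: x ahead of the robot, y to its left, z up, the work surface at z = 0. Lengths are in mm, angles in degrees, forces in N, time in s.
With the tool pointing down it reaches from about 275 to 750 mm from the base axis. Payload 10.2 kg.
Tool frame: the origin (TCP) lies midway between the tips of the shut fingers; the grasp point (between the pads) lies 19 mm behind it; z points along the fingers, y is the line along which they close (so a half turn about z gives the same grasp; the last joint's range is limited). The gripper opens to 85 mm and grips with 20 to 120 N. Pads are 22 mm wide; open, the fingers measure 114 mm over their backs; the gripper's body (76 mm by 85 mm) begins 54 mm behind the grasp point. The pads swing forward as they close: fully open they stand 13 mm farther back than shut.
Start: joints at [50.798, 17.928, 85.812, -0, 76.261, -12.8], TCP at [233.462, 470.241, 231.294] pointing down, gripper open.
Joint ranges: [-168.41, 168.41], [-55.51, 124.54], [10.69, 146.95], [-70.63, 250.63], [1, 178], [-165.06, 165.06]. Speed limits (degrees/s): [136.94, 136.94, 172.46, 180, 180, 180].

### API

Orientations are given as [roll, pitch, yaw] about the fixed x, y, z axes, in that order (R = Rz(yaw) Ry(pitch) Rx(roll)).
In Python, from cell import arm gives the robot as it stands.
- The arm moves only by the tool apply_moves, never from a script. Its argument "motion" is text: rows parted by semicolons, each of 7 numbers parted by spaces: the shift along the tool's x, y, z in units of 0.15 m (1.0 is 0.15 m), then the turn, a rotation vector about the tool's x, y, z in units of 180 degrees (1.0 is 180 degrees), then the finger opening in mm, from 0 to 85.4. A call has 1 to 8 rows; each row is the pose to reach, as a shift and turn from the pose commanded when the call began, along the tool's axes at that moment, turning the shorter way round; what a row does not reach only later rows make up. A row lasts 1/12 s, in which the tool goes at most 41.7 mm and 7.16 degrees, less where a joint would pass 70% of its speed; a pose out of reach is approached as far as the arm can. A call with a number of a shift or a turn outside -1 to 1 is refused whole. A call with a gripper value outside its range is refused whole. The fingers move at their own pace and stop on an object; the grip force is fixed at half the most. Time passes only in rows, so rows that repeat a pose let the fingers close. It gives the time, the measured TCP pose, the force, the opening and the grip force at its end, in the units of the state.
- arm.observe(): the state, without advancing time (a new reading comes with each control period).
- arm.get_image(name): name is "side" or "top" or "wrist"; returns a dict with "pixels" (420x560x3 uint8, blue, green, red), "fx", "fy", "cx", "cy" (pixels), "origin" and "rotation" of the camera in the world. Camera axes: x right, y down, z forward; pixel columns grow to the right and rows downward; lengths in mm; the calibration is good to about 2 mm. A picture is of the moment at which its call begins. There is no depth.
- arm.finish_job(): hands the job in; it is judged then, once.
The state is a dict: "time_s": time; "joint_positions": joint angles; "qvel": joint speeds; "joint_torque": joint torques, N m; "ee_pos": TCP position; "eef_rot": TCP orientation; "force": force on the tool from outside, world axes, zero at the start; "wrist_torque": the same for the moment, N m; "finger_gap": finger opening in mm; "gripper_force": force on a finger pad.
Only numpy, scipy, OpenCV 4.12 (cv2) and the standard library are available. Lean on these libraries where they do the work, as an engineer would, in place of code of your own. Each camera call takes 0.05 s, during which the arm holds its last target. There are 200 camera calls.

## Working session

There is one attempt and no reset: what is moved stays moved. The work goes in short steps, Python scripts to look and compute and a tool call to move; the robot and the scene stay as the last step left them, time stands still between calls to the robot, and variables do not carry over. Pictures are saved under pics/ and viewed, at most 10 in all, crops included, and the job is handed in when it is done.

Besides the shell and the picture viewer there is one more tool, called after ">>>" as name(argument=value, ...) on one line, values as JSON. apply_moves: Moves the arm, as the interface text tells. Its arguments: {"type":"object","properties":{"motion":{"type":"string"}},"required":["motion"]}

```bash
mkdir -p pics; ls; python3 - <<'E'
from cell import arm
import cv2,pickle
d={}
for n in("side","top"):
    im=arm.get_image(n);d[n]=im;cv2.imwrite(f"pics/{n}0.png",im["pixels"]);print(n,{k:im[k] for k in im if k!="pixels"})
pickle.dump(d,open("im0.pkl","wb"))
print(arm.observe())
E
```

```text
pics
side {'fx': 445.5573119432249, 'fy': 445.5573119432249, 'cx': 276.3871596267395, 'cy': 214.31584977782887, 'origin': array([  21.35881126, -859.88520944,  827.89728742]), 'rotation': array([-125.59255107,   -0.43552228,  -30.26025028])}
top {'fx': 410.77970854615234, 'fy': 410.77970854615234, 'cx': 282.0708870606012, 'cy': 212.26474737762217, 'origin': array([-190.32182213, -370.34580972, 1096.57536512]), 'rotation': array([-141.08279078,   -0.23441204,  -66.13581999])}
{'time_s': 0.1, 'joint_positions': array([ 5.07975282e+01,  1.79559309e+01,  8.58501556e+01,  1.59906021e-04,
        7.62611807e+01, -1.27986472e+01]), 'qvel': array([ 0.00093522, -0.05858312, -0.17697833, -0.04054016, -0.06334594,
       -0.01203629]), 'joint_torque': array([ 1.70106414e-03, -4.12899506e+01, -2.60141730e+01, -1.83270299e-04,
        2.98348081e-03, -7.00015789e-05]), 'ee_pos': array([233.31301709, 470.04664484, 230.79177157]), 'eef_rot': array([-1.79934439e+02, -1.50528126e-02,  1.53596129e+02]), 'force': array([-0.57090989, -0.05368283,  0.38764215]), 'wrist_torque': array([-0.01905341, -0.02947524,  0.05345956]), 'gripper_force': 0.0, 'finger_gap': 85.48780139780054}
```

View pics/side0.png

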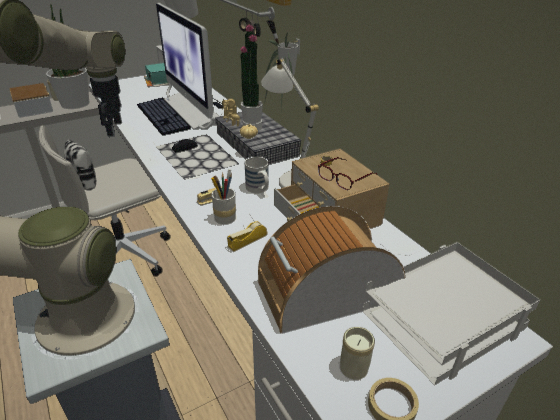

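View pics/top0.png

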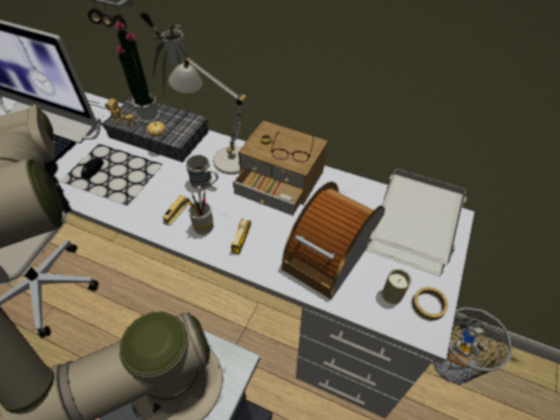

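The side view has the organiser near (330,268) with its handle at (285,258), the tape dispenser at (248,235), the stapler at (205,197), the pencil cup at (224,205), the mug at (257,172) and the candle at (357,350). In the top view they are at organiser (332,240), tape (241,236) and stapler (176,209). I'll enlarge both.

```bash
cat > h.py <<'E'
import numpy as np,cv2,pickle
from scipy.spatial.transform import Rotation as R
def rot(r): return R.from_euler('xyz',r,degrees=True).as_matrix()
def ray(im,u,v):
    d=rot(im['rotation'])@np.array([(u-im['cx'])/im['fx'],(v-im['cy'])/im['fy'],1.]);return im['origin'],d/np.linalg.norm(d)
def plane(im,u,v,z):
    o,d=ray(im,u,v);return o+d*(z-o[2])/d[2]
def proj(im,p):
    q=(np.atleast_2d(p)-im['origin'])@rot(im['rotation']);return np.c_[q[:,0]/q[:,2]*im['fx']+im['cx'],q[:,1]/q[:,2]*im['fy']+im['cy']]
def tri(a,ua,b,ub):
    o1,d1=ray(a,*ua);o2,d2=ray(b,*ub);t=np.linalg.lstsq(np.c_[d1,-d2],o2-o1,rcond=None)[0]
    p,q=o1+t[0]*d1,o2+t[1]*d2;return (p+q)/2,np.linalg.norm(p-q)
E
python3 - <<'E'
from h import *
d=pickle.load(open("im0.pkl","rb"))
s=d['side']['pixels'][150:350,190:420];t=d['top']['pixels'][150:300,155:395]
cv2.imwrite("pics/s1.png",cv2.resize(s,None,fx=3,fy=3,interpolation=cv2.INTER_CUBIC)[:600])
cv2.imwrite("pics/t1.png",cv2.resize(t,None,fx=3.3333,fy=3.3333,interpolation=cv2.INTER_CUBIC))
E
```

```text
(no output)
```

View pics/s1.png

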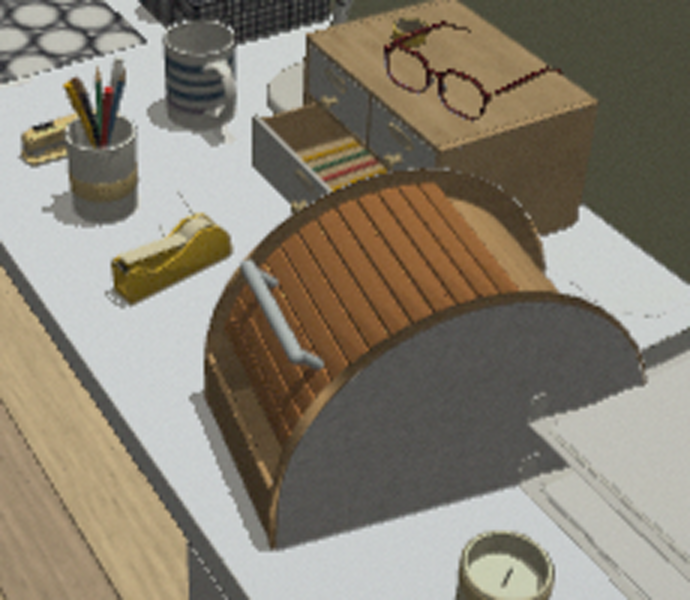

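View pics/t1.png

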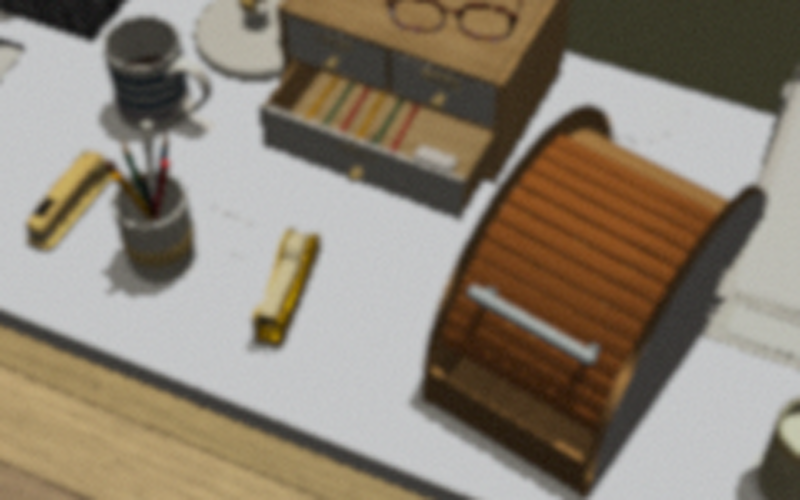

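```bash
python3 - <<'E'
from h import *
np.set_printoptions(precision=1,suppress=True)
d=pickle.load(open("im0.pkl","rb"));S,T=d['side'],d['top']
s=lambda u,v:(190+u/3,150+v/3)
t=lambda u,v:(155+u/3.3333,150+v/3.3333)
for n,a,b in[("FR",(272,548),(583,493)),("FL",(207,393),(425,398)),("hL",(250,267),(475,292)),("hR",(307,358),(594,354)),("tape front-bot",(118,300),(265,343))]:
    print(n,tri(S,s(*a),T,t(*b)),plane(S,*s(*a),0),plane(T,*t(*b),0))
for n,q,zz in[("tape",[(118,301),(232,243)],0),("stap",[(23,160)],0)]:
    for x in q: print('side',n,plane(S,*s(*x),zz))
for n,x,z in[("stap near",(30,240),0),("stap near2",(47,249),0),("stap fartop",(95,153),40),("tape near L",(255,342),0),("tape nearR",(280,345),0),("tape far top L",(287,232),51),("tape far top R",(319,238),51),("tape far bot R",(318,250),30)]:
    print('top',n,plane(T,*t(*x),z))
# masks
for n,im in d.items():
    h=cv2.cvtColor(im['pixels'],cv2.COLOR_BGR2HSV)
    m=cv2.inRange(h,(18,90,60),(34,255,255))
    k,l,st,c=cv2.connectedComponentsWithStats(m)
    for i in range(1,k):
        if st[i,4]>60:
            print(n,st[i],c[i],plane(im,*c[i],25))
E
```

```text
FR (array([ 382.4, -275.5,   -2.5]), np.float64(2.899312474281088)) [ 379.7 -277.9    0. ] [ 382.7 -275.4    0. ]
FL (array([ 411.8, -110.7,    8.1]), np.float64(3.100911037415117)) [ 417.4 -102.4    0. ] [ 414.6 -109.1    0. ]
hL (array([ 435.5, -144.8,  163.8]), np.float64(1.3072080464557903)) [538.5  32.    0. ] [ 544.4 -105.4    0. ]
hR (array([ 419.3, -255.8,  162.3]), np.float64(1.9213658046969846)) [ 517.7 -107.8    0. ] [ 523.8 -236.     0. ]
tape front-bot (array([407.1,  55. ,  -2.5]), np.float64(3.883259428676562)) [403.8  51.   -0. ] [407.9  54.6   0. ]
side tape [403.2  49.6  -0. ]
side tape [542.   74.6   0. ]
side stap [415.4 318.3   0. ]
top stap near [420.9 329.2   0. ]
top stap near2 [418.3 307.1   0. ]
top stap fartop [520.1 306.9  40. ]
top tape near L [405.1  63.8   0. ]
top tape nearR [411.7  40.5   0. ]
top tape far top L [501.8  75.6  51. ]
top tape far top R [507.9  44.   51. ]
top tape far bot R [508.2  46.6  30. ]
side [267   0  25   6 100] [281.1   1.9] [2336.4 3010.1   25. ]
side [222  99  18  27 264] [230.2 110.2] [821.2 919.8  25. ]
side [240 124  18  1
[... 899 characters left out ...]
 ]
top [164 196  34  28 341] [177.1 209. ] [471.6 304.6  25. ]
top [  51  214  251  141 9980] [186.  281.3] [248.  128.4  25. ]
top [194 220  18  10  63] [203.7 225.7] [446.8 186.4  25. ]
top [231 221  19  32 193] [240.7 239. ] [449.1  51.7  25. ]
top [  15  283  171   92 8677] [103.7 329.7] [ 29.7 252.7  25. ]
top [413 288  34  31 289] [430.3 303.1] [ 470.6 -544.5   25. ]
top [451 325  13  17 104] [456.  333.1] [ 409.7 -625.9   25. ]
top [476 335  32  30 496] [492.3 350.9] [ 398.6 -721.6   25. ]
top [460 344  11  10  71] [464.9 348.2] [ 376.7 -654.4   25. ]
top [ 404  347  156   73 5384] [490.9 391.7] [ 290.3 -729.7   25. ]
top [ 245  366  128   54 3245] [293.7 399.7] [  74.4 -289.1   25. ]
```

```bash
cat >> h.py <<'E'
def plan(wps,start=None):
    """wps: (x,y,z,yaw[,tilt]) tool-down poses; prints per leg the row numbers"""
    from cell import arm
    if start is None:
        o=arm.observe();print('now',np.round(o['ee_pos'],1),np.round(o['eef_rot'],1),'t',o['time_s'],'F',np.round(o['force'],1));P,Q=o['ee_pos'],rot(o['eef_rot'])
    else: P,Q=np.array(start[:3],float),rot([180,0,start[3]])
    for w in wps:
        p=np.array(w[:3],float);q=rot([180,0,w[3]])
        print(w,np.round(Q.T@(p-P)/150,3),np.round(R.from_matrix(Q.T@q).as_rotvec()/np.pi,3)); P,Q=p,q
E
python3 - <<'E'
from h import *
plan([(330,390,300,170),(420,310,320,180),(430,180,320,185),(440,60,320,190)])
E
```

```text
now [233.3 470.  230.8] [-179.9   -0.   153.6] t 0.1 F [-0.6 -0.1  0.4]
(330, 390, 300, 170) [-0.815 -0.192 -0.461] [-0.    -0.    -0.091]
(420, 310, 320, 180) [-0.683 -0.421 -0.133] [ 0.     0.    -0.056]
(430, 180, 320, 185) [-0.067 -0.867 -0.   ] [-0.     0.    -0.028]
(440, 60, 320, 190) [ 0.003 -0.803 -0.   ] [ 0.     0.    -0.028]
```

>>> apply_moves(motion="-.815 -.192 -.461 0 0 -.091 85; -.815 -.192 -.461 0 0 -.091 85; -.815 -.192 -.461 0 0 -.091 85; -.815 -.192 -.461 0 0 -.091 85; -.815 -.192 -.461 0 0 -.091 85")

```text
time_s: 0.52
ee_pos: [333.3, 388.3, 302.5]
eef_rot: [179.9, 0.2, 169.8]
force: [-0.0, 0.4, -0.0]
finger_gap: 85.1
gripper_force: 0.0
```

>>> apply_moves(motion="-.683 -.421 -.133 0 0 -.056 85; -.683 -.421 -.133 0 0 -.056 85; -.683 -.421 -.133 0 0 -.056 85; -.683 -.421 -.133 0 0 -.056 85; -.683 -.421 -.133 0 0 -.056 85")

```text
time_s: 0.93
ee_pos: [420.8, 309.2, 319.7]
eef_rot: [-180.0, -0.1, 179.9]
force: [0.3, 0.3, -0.2]
finger_gap: 85.1
gripper_force: 0.0
```

```bash
python3 - <<'E'
from h import *
from cell import arm
o=arm.observe();print(o['time_s'],o['ee_pos'],o['eef_rot'])
im=arm.get_image("wrist");pickle.dump(im,open("w1.pkl","wb"));cv2.imwrite("pics/w1.png",im['pixels']);print(im['origin'],im['rotation'],im['fx'])
E
```

```text
0.9333 [420.82356308 309.24447338 319.6784097 ] [-1.79983856e+02 -6.49589176e-02  1.79877853e+02]
[353.69487102 310.03388144 463.65095185] [1.64941503e+02 8.73541527e-02 8.99434709e+01] 353.45685748598316
```

>>> apply_moves(motion="-.067 -.867 0 0 0 -.028 85; -.067 -.867 0 0 0 -.028 85; -.067 -.867 0 0 0 -.028 85; -.067 -.867 0 0 0 -.028 85; -.067 -.867 0 0 0 -.028 85")

```text
time_s: 1.4
ee_pos: [429.6, 179.7, 320.3]
eef_rot: [180.0, -0.0, -175.0]
force: [-0.1, 0.0, -0.4]
finger_gap: 85.4
gripper_force: 0.0
```

>>> apply_moves(motion="0 -.803 0 0 0 -.028 85; 0 -.803 0 0 0 -.028 85; 0 -.803 0 0 0 -.028 85; 0 -.803 0 0 0 -.028 85; 0 -.803 0 0 0 -.028 85")

```text
time_s: 1.82
ee_pos: [441.0, 60.8, 320.1]
eef_rot: [180.0, -0.0, -169.9]
force: [0.4, 0.8, 0.5]
finger_gap: 84.8
gripper_force: 0.0
```

```bash
python3 - <<'E'
from h import *
from cell import arm
o=arm.observe();print(o['time_s'],o['ee_pos'],o['eef_rot'])
im=arm.get_image("wrist");pickle.dump(im,open("w2.pkl","wb"))
a=pickle.load(open("w1.pkl","rb"))
cv2.imwrite("pics/w12.png",cv2.resize(np.hstack([a['pixels'],im['pixels']]),(800,300),interpolation=cv2.INTER_AREA))
E
```

```text
1.8167 [440.95621104  60.75293087 320.13745533] [ 1.79956423e+02 -2.12891217e-02 -1.69904770e+02]
```

View pics/w12.png

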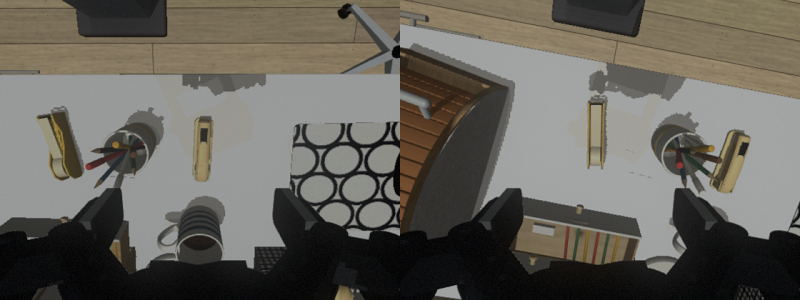

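Left (stapler view): stapler at about (203,148), clear of the cup at (128,152). Right (tape view): tape at about (597,135). Next I'll measure both by mask.

```bash
python3 - <<'E'
from h import *
np.set_printoptions(precision=1,suppress=True)
for f,c,zt in(("w1.pkl",(284,207),40),("w2.pkl",(276,189),51)):
    im=pickle.load(open(f,"rb"));h=cv2.cvtColor(im['pixels'],cv2.COLOR_BGR2HSV)
    m=cv2.inRange(h,(15,55,60),(36,255,255));m=cv2.morphologyEx(m,cv2.MORPH_CLOSE,np.ones((7,7)))
    k,l,st,ce=cv2.connectedComponentsWithStats(m)
    i=min((i for i in range(1,k) if st[i,4]>300),key=lambda i:np.hypot(*(ce[i]-c)))
    r=cv2.minAreaRect(cv2.findContours((l==i).astype('u1'),cv2.RETR_EXTERNAL,cv2.CHAIN_APPROX_NONE)[0][0])
    print(f,st[i],r)
    for z in (0,zt):
        b=np.array([plane(im,*p,z) for p in cv2.boxPoints(r)]);e=b-np.roll(b,1,0)
        j=np.argmax(np.linalg.norm(e,axis=1));print(z,b[:,:2].tolist(),'c',b.mean(0),'len',np.linalg.norm(e,axis=1),'ang',np.degrees(np.arctan2(e[j,1],e[j,0])))
    x,y,w,hh=st[i,:4];ch=im['pixels'][y-15:y+hh+15,x-30:x+w+30]
    cv2.imwrite(f"pics/c_{f[:2]}.png",cv2.resize(ch,None,fx=4,fy=4,interpolation=cv2.INTER_CUBIC)); print('crop off',x-30,y-15,ch.shape)
a,b=[cv2.imread(f"pics/c_{q}.png") for q in("w1","w2")];H=min(600,max(a.shape[0],b.shape[0]))
cv2.imwrite("pics/cc.png",np.hstack([cv2.copyMakeBorder(q[:H],0,H-min(H,q.shape[0]),0,0,0) for q in(a,b)])[:, :800])
print(a.shape,b.shape)
E
```

```text
w1.pkl [ 270  165   28   90 1991] ((283.44451904296875, 209.3310089111328), (25.22810935974121, 89.21424865722656), 2.385944128036499)
0 [[541.8760405951813, 298.10792934148094], [416.52572431348244, 303.8316115260172], [417.93258534292806, 336.9426401649658], [543.4708489093493, 333.5408686088752]] c [480.  318.1   0. ] len [ 35.5 125.5  33.1 125.6] ang -1.5521918451583818
40 [[525.641313257855, 299.1368026397328], [411.10519380096565, 304.3666924865846], [412.3906824036885, 334.62117324121186], [527.098534595629, 331.51287862440506]] c [469.1 317.4  40. ] len [ 32.4 114.7  30.3 114.7] ang -1.552191845158363
crop off 240 150 (120, 88, 3)
w2.pkl [262 142  25  95 938] ((273.7679443359375, 188.99586486816406), (23.353418350219727, 94.3778076171875), 1.023030161857605)
0 [[538.825729100151, 56.96945921634139], [411.30136456409457, 37.8313860228383], [406.4986854809279, 67.63544993057943], [533.7093322399227, 88.96943677659321]] c [472.6  62.9   0. ] len [ 32.4 129.   30.2 129. ] ang 9.520251571291073
51 [[520.7948814813606, 56.16561000859633], [407.28611597649706, 39.13091181394628], [403.011276608902, 65.6593521908378], [516.2408035720111, 84.64862156691328]] c [461.8  61.4  51. ] len [ 28.8 114.8  26.9 114.8] ang 9.520251571291077
crop off 232 127 (125, 85, 3)
(480, 352, 3) (500, 340, 3)
```

View pics/cc.png

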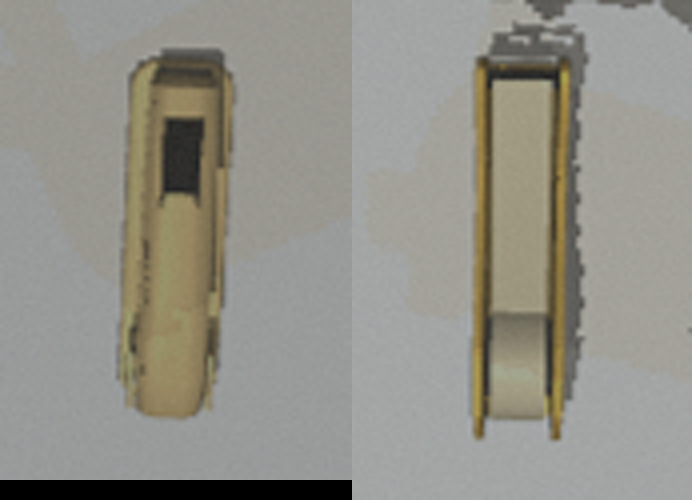

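The stapler is centred near (476,318) with its long axis at -2°, and the tape near (471,63) at 9.5°. Both are well isolated. I'll open the cover now.

```bash
python3 - <<'E'
from h import *
plan([(420,-60,310,140),(390,-150,290,95),(380,-192,152,81)])
E
```

```text
now [440.9  61.6 320.2] [ 180.    -0.  -169.8] t 1.8667 F [ 0.5  0.2 -0.4]
(420, -60, 310, 140) [ 0.28  -0.773  0.067] [ 0.    -0.     0.279]
(390, -150, 290, 95) [-0.232 -0.588  0.133] [ 0.   -0.    0.25]
(380, -192, 152, 81) [-0.273 -0.091  0.92 ] [ 0.    -0.     0.078]
```

>>> apply_moves(motion=".28 -.773 .067 0 0 .279 0;.28 -.773 .067 0 0 .279 0;.28 -.773 .067 0 0 .279 0;.28 -.773 .067 0 0 .279 0;.28 -.773 .067 0 0 .279 0;.28 -.773 .067 0 0 .279 0;.28 -.773 .067 0 0 .279 0;.28 -.773 .067 0 0 .279 0")

```text
time_s: 2.53
ee_pos: [420.4, -59.4, 310.3]
eef_rot: [180.0, -0.0, 139.8]
force: [-0.2, -0.5, 0.0]
finger_gap: 0.1
gripper_force: 0.0
```

>>> apply_moves(motion="-.232 -.588 .133 0 0 .25 0;-.232 -.588 .133 0 0 .25 0;-.232 -.588 .133 0 0 .25 0;-.232 -.588 .133 0 0 .25 0;-.232 -.588 .133 0 0 .25 0;-.232 -.588 .133 0 0 .25 0;-.232 -.588 .133 0 0 .25 0;-.232 -.588 .133 0 0 .25 0")

```text
time_s: 3.2
ee_pos: [390.5, -150.0, 290.4]
eef_rot: [180.0, -0.0, 95.2]
force: [0.3, -0.8, 0.3]
finger_gap: 0.1
gripper_force: 0.0
```

```bash
python3 - <<'E'
from h import *
from cell import arm
im=arm.get_image("wrist");pickle.dump(im,open("w3.pkl","wb"));cv2.imwrite("pics/w3.png",im['pixels'])
plan([(380,-192,152,81)])
E
```

```text
now [ 390.4 -150.2  290.4] [180.   -0.   95.3] t 3.25 F [-0.7  0.4  0.1]
(380, -192, 152, 81) [-0.271 -0.095  0.922] [ 0.    -0.     0.079]
```

View pics/w3.png

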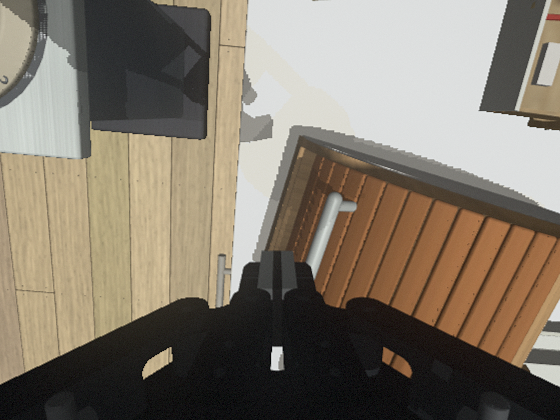

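The bar's left end shows at (336,197), and the organiser's front-left corner at about (300,137).

```bash
python3 - <<'E'
from h import *
im=pickle.load(open("w3.pkl","rb"))
print(plane(im,336,197,166),plane(im,315,265,166),plane(im,300,137,60),plane(im,300,137,45), plane(im,264,245,60))
E
```

```text
[ 434.70891286 -141.80785361  166.        ] [ 425.29839366 -200.25154325  166.        ] [ 409.08466484 -104.81707603   60.        ] [ 410.11503191 -105.67066314   45.        ] [ 381.65349954 -227.41927832   60.        ]
```

>>> apply_moves(motion="-.271 -.095 .4 0 0 .079 0;-.271 -.095 .7 0 0 .079 0;-.271 -.095 .922 0 0 .079 0;-.271 -.095 .922 0 0 .079 0;-.271 -.095 .922 0 0 .079 0;-.271 -.095 .922 0 0 .079 0")

```text
time_s: 3.75
ee_pos: [379.4, -192.6, 152.3]
eef_rot: [-179.9, -0.0, 80.9]
force: [-0.3, 0.1, -0.0]
finger_gap: -0.0
gripper_force: 0.0
```

>>> apply_moves(motion="0 .177 -.02 0 0 0 0;0 .237 -.08 0 0 0 0;0 .297 -.14 0 0 0 0;0 .383 -.2 0 0 0 0;0 .47 -.26 0 0 0 0;0 .563 -.305 0 0 0 0;0 .657 -.345 0 0 0 0;0 .757 -.37 0 0 0 0")

```text
time_s: 4.42
ee_pos: [492.4, -211.9, 212.2]
eef_rot: [179.8, 0.2, 80.8]
force: [-5.9, -0.1, 7.6]
finger_gap: 0.1
gripper_force: 4.4
```

>>> apply_moves(motion="0 .107 -.02 0 0 0 0;0 .213 -.033 0 0 0 0;0 .313 -.04 0 0 0 0;0 .42 -.04 0 0 0 0;0 .52 -.027 0 0 0 0;0 .627 -.007 0 0 0 0;0 .727 .02 0 0 0 0;0 .82 .05 0 0 0 0")

```text
time_s: 5.08
ee_pos: [613.9, -230.9, 203.1]
eef_rot: [179.8, 0.1, 80.9]
force: [-2.0, -0.6, -0.2]
finger_gap: 0.1
gripper_force: 1.1
```

```bash
python3 - <<'E'
from h import *
from cell import arm
im=arm.get_image("side");cv2.imwrite("pics/s2.png",cv2.resize(im['pixels'][120:345,220:440],None,fx=2.6,fy=2.6))
o=arm.observe();print(o['force'],o['ee_pos'])
E
```

```text
[ 1.99964253  0.13262801 -0.66855869] [ 615.15195564 -230.86212774  201.39160071]
```

View pics/s2.png

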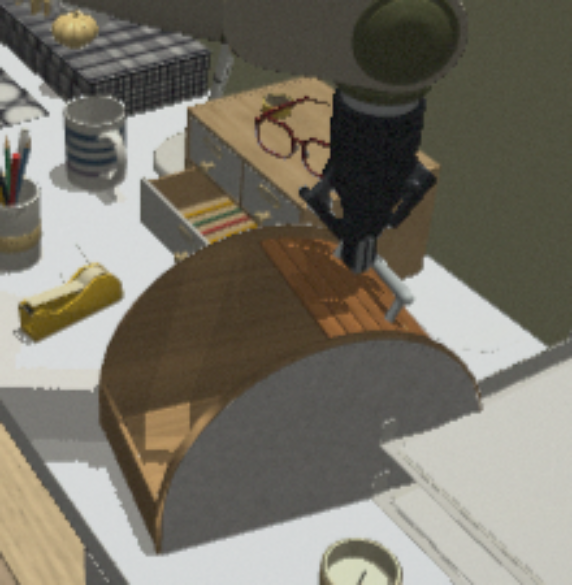

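The cover is nearly open: the bar is just behind the fingers at about (395,285) in the crop. I'll push the rest of the way.

>>> apply_moves(motion="0 .07 .02 0 0 0 0;0 .13 .05 0 0 0 0;0 .18 .08 0 0 0 0;0 .22 .09 0 0 0 0;0 .22 .09 0 0 0 0;0 .22 .09 0 0 0 0")

```text
time_s: 5.63
ee_pos: [645.3, -236.4, 187.2]
eef_rot: [180.0, 0.0, 80.7]
force: [0.2, 0.9, 0.3]
finger_gap: -0.3
gripper_force: 0.0
```

```bash
python3 - <<'E'
from h import *
plan([(610,-200,320,95),(520,-90,300,140),(485,30,220,180),(480,64,90,189.5),(480,64,9,189.5)])
E
```

```text
now [ 645.3 -236.4  187.2] [180.    0.   80.7] t 5.6333 F [0.2 0.9 0.3]
(610, -200, 320, 95) [ 0.201 -0.271 -0.886] [ 0.     0.    -0.079]
(520, -90, 300, 140) [ 0.783 -0.534  0.133] [ 0.    0.   -0.25]
(485, 30, 220, 180) [0.693 0.463 0.533] [ 0.     0.    -0.222]
(480, 64, 90, 189.5) [0.033 0.227 0.867] [ 0.     0.    -0.053]
(480, 64, 9, 189.5) [ 0.   -0.    0.54] [0. 0. 0.]
```

>>> apply_moves(motion="0 -.03 -.3 0 0 0 0;.05 -.1 -.6 0 0 0 0;.201 -.271 -.886 0 0 -.079 60;.201 -.271 -.886 0 0 -.079 60;.201 -.271 -.886 0 0 -.079 60;.201 -.271 -.886 0 0 -.079 60")

```text
time_s: 6.13
ee_pos: [609.7, -200.0, 321.0]
eef_rot: [179.9, 0.1, 94.9]
force: [0.0, 0.4, -0.7]
finger_gap: 48.1
gripper_force: 0.0
```

>>> apply_moves(motion=".783 -.534 .133 0 0 -.25 60;.783 -.534 .133 0 0 -.25 60;.783 -.534 .133 0 0 -.25 60;.783 -.534 .133 0 0 -.25 60;.783 -.534 .133 0 0 -.25 60;.783 -.534 .133 0 0 -.25 60;.783 -.534 .133 0 0 -.25 60;.783 -.534 .133 0 0 -.25 60")

```text
time_s: 6.8
ee_pos: [519.8, -90.4, 298.0]
eef_rot: [-180.0, -0.1, 139.9]
force: [-1.1, -0.1, -0.0]
finger_gap: 60.2
gripper_force: 0.0
```

>>> apply_moves(motion=".693 .463 .533 0 0 -.222 60;.693 .463 .533 0 0 -.222 60;.693 .463 .533 0 0 -.222 60;.693 .463 .533 0 0 -.222 60;.693 .463 .533 0 0 -.222 60;.693 .463 .533 0 0 -.222 60;.693 .463 .533 0 0 -.222 60;.693 .463 .533 0 0 -.222 60")

```text
time_s: 7.47
ee_pos: [485.1, 29.7, 218.9]
eef_rot: [180.0, -0.1, 179.6]
force: [0.3, -1.4, 0.6]
finger_gap: 59.9
gripper_force: 0.0
```

```bash
python3 - <<'E'
from h import *
plan([(480,64,90,189.5),(480,64,9,189.5)])
from cell import arm
im=arm.get_image("top");pickle.dump(im,open("t2.pkl","wb"))
E
```

```text
now [485.1  29.7 218.9] [ 1.800e+02 -1.000e-01  1.796e+02] t 7.4667 F [ 0.3 -1.4  0.6]
(480, 64, 90, 189.5) [0.035 0.228 0.859] [ 0.    -0.    -0.055]
(480, 64, 9, 189.5) [ 0.   -0.    0.54] [0. 0. 0.]
```

>>> apply_moves(motion=".035 .228 .3 0 0 -.055 60;.035 .228 .6 0 0 -.055 60;.035 .228 .859 0 0 -.055 60;.035 .228 .859 0 0 -.055 60;.035 .228 .859 0 0 -.055 60")

```text
time_s: 7.93
ee_pos: [478.0, 64.2, 87.4]
eef_rot: [179.9, -0.4, -170.4]
force: [-0.8, 0.1, -0.2]
finger_gap: 60.3
gripper_force: 0.0
```

>>> apply_moves(motion="0 0 .2 0 0 0 60;0 0 .4 0 0 0 60;0 0 .54 0 0 0 60;0 0 .54 0 0 0 60;0 0 .54 0 0 0 10;0 0 .54 0 0 0 10;0 0 .54 0 0 0 10;0 0 .54 0 0 0 10")

```text
time_s: 8.6
ee_pos: [481.5, 63.8, 11.8]
eef_rot: [-179.9, 0.2, -170.3]
force: [-0.5, -1.8, 8.0]
finger_gap: 27.3
gripper_force: 60.0
```

>>> apply_moves(motion="0 0 0 0 0 0 10;0 0 0 0 0 0 10;0 0 0 0 0 0 10;0 0 -.07 0 0 0 10;0 0 -.2 0 0 0 10;0 0 -.2 0 0 0 10")

```text
time_s: 9.1
ee_pos: [481.8, 64.0, 43.3]
eef_rot: [-179.9, 0.3, -170.2]
force: [2.1, -0.3, -1.8]
finger_gap: 27.4
gripper_force: 59.5
```

```bash
python3 - <<'E'
from h import *
from cell import arm
s=arm.get_image("side");w=arm.get_image("wrist")
cv2.imwrite("pics/g1.png",np.hstack([cv2.resize(s['pixels'][130:290,160:320],(500,500)),w['pixels'][0:400:1,120:420][:400].copy() if 0 else cv2.resize(w['pixels'][100:400,130:430],(300,300)).repeat(1,0) if 0 else cv2.copyMakeBorder(cv2.resize(w['pixels'][60:400,130:430],(300,340)),0,160,0,0,0)]))
o=arm.observe();print(o['time_s'],o['ee_pos'],o['finger_gap'],o['gripper_force'],o['force'])
plan([(480,30,240,170)])
E
```

```text
9.2 [480.4265776   64.08677474  40.54898862] 27.385404268617563 59.51002296991646 [-0.55060456  0.61901468 -3.55833355]
now [480.4  64.1  40.5] [-1.800e+02  1.000e-01 -1.702e+02] t 9.2 F [-0.6  0.6 -3.6]
(480, 30, 240, 170) [ 0.039 -0.224 -1.33 ] [-0.     0.001  0.11 ]
```

View pics/g1.png

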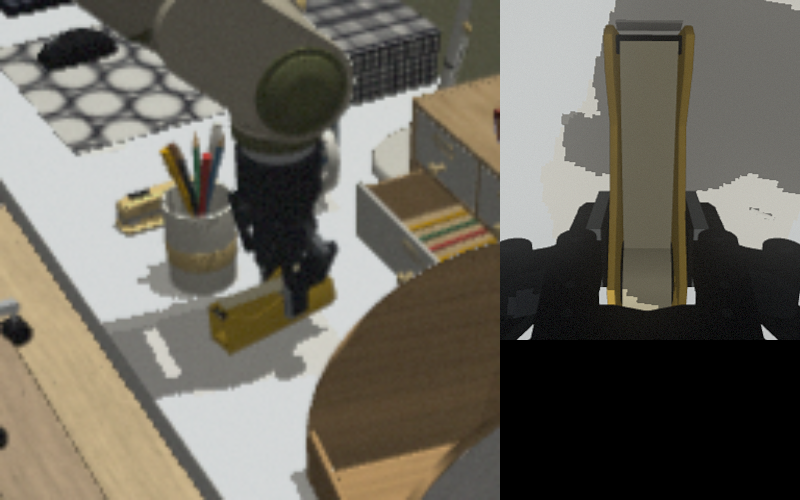

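The tape is held level, so next I place it.

```bash
cat >> h.py <<'E'
A=np.radians(-9.2)
def L(x,y): return (557+x*np.cos(A)-y*np.sin(A),-219+x*np.sin(A)+y*np.cos(A))
def inv(p): d=np.array(p[:2])-[557,-219];return d[0]*np.cos(A)+d[1]*np.sin(A),-d[0]*np.sin(A)+d[1]*np.cos(A)
E
python3 - <<'E'
from h import *
x,y=L(-105,-10);print(x,y)
plan([(475,40,185,180),(450,-60,290,140),(x-3,y+60,290,100),(x,y,260,80.8),(x,y,120,80.8),(x,y,24,80.8)])
E
```

```text
451.7518802904179 -212.08383794308722
now [480.4  64.1  40.5] [-1.800e+02  1.000e-01 -1.702e+02] t 9.2 F [-0.6  0.6 -3.6]
(475, 40, 185, 180) [ 0.061 -0.153 -0.963] [-0.     0.001  0.054]
(450, -60, 290, 140) [ 0.167 -0.667 -0.7  ] [-0.    -0.     0.222]
(np.float64(448.7518802904179), np.float64(-152.08383794308722), 290, 100) [-0.388 -0.476 -0.   ] [ 0.    -0.     0.222]
(np.float64(451.7518802904179), np.float64(-212.08383794308722), 260, 80.8) [-0.397 -0.05   0.2  ] [-0.    -0.     0.107]
(np.float64(451.7518802904179), np.float64(-212.08383794308722), 120, 80.8) [ 0.    -0.     0.933] [0. 0. 0.]
(np.float64(451.7518802904179), np.float64(-212.08383794308722), 24, 80.8) [ 0.   -0.    0.64] [0. 0. 0.]
```

>>> apply_moves(motion=".02 -.05 -.2 0 0 .015 10;.03 -.08 -.45 0 0 .03 10;.05 -.12 -.7 0 0 .045 10;.061 -.153 -.963 0 0 .054 10;.061 -.153 -.963 0 0 .054 10;.061 -.153 -.963 0 0 .054 10")

```text
time_s: 9.7
ee_pos: [475.3, 39.7, 185.0]
eef_rot: [-180.0, 0.2, -180.0]
force: [-0.3, -0.5, -3.7]
finger_gap: 27.1
gripper_force: 60.3
```

>>> apply_moves(motion=".02 -.1 -.15 0 0 .03 10;.05 -.2 -.3 0 0 .06 10;.08 -.3 -.5 0 0 .1 10;.1 -.4 -.65 0 0 .13 10;.13 -.5 -.7 0 0 .165 10;.15 -.6 -.7 0 0 .2 10;.167 -.667 -.7 0 0 .222 10;.167 -.667 -.7 0 0 .222 10")

```text
time_s: 10.37
ee_pos: [449.3, -61.2, 286.9]
eef_rot: [-179.9, -0.2, 139.9]
force: [0.1, -0.3, -3.8]
finger_gap: 27.3
gripper_force: 60.3
```

>>> apply_moves(motion="-.06 -.08 0 0 0 .03 10;-.12 -.15 0 0 0 .065 10;-.18 -.22 0 0 0 .1 10;-.24 -.3 0 0 0 .135 10;-.3 -.37 0 0 0 .17 10;-.35 -.43 0 0 0 .2 10;-.388 -.476 0 0 0 .222 10;-.388 -.476 0 0 0 .222 10")

```text
time_s: 11.03
ee_pos: [448.7, -152.8, 287.2]
eef_rot: [-179.9, -0.1, 100.1]
force: [-0.8, -0.7, -3.1]
finger_gap: 27.0
gripper_force: 60.2
```

>>> apply_moves(motion="-.1 -.01 .05 0 0 .03 10;-.2 -.03 .1 0 0 .06 10;-.3 -.04 .15 0 0 .09 10;-.397 -.05 .2 0 0 .107 10;-.397 -.05 .2 0 0 .107 10;-.397 -.05 .2 0 0 .107 10;-.397 -.05 .2 0 0 .107 10")

```text
time_s: 11.62
ee_pos: [452.0, -211.1, 259.0]
eef_rot: [-180.0, -0.0, 81.1]
force: [0.1, -0.1, -2.5]
finger_gap: 27.3
gripper_force: 60.2
```

```bash
python3 - <<'E'
from h import *
from cell import arm
o=arm.observe();print(inv(o['ee_pos']),o['finger_gap'])
x,y=L(-105,-10)
plan([(x,y,120,80.8),(x,y,24,80.8)])
im=arm.get_image("side");w=arm.get_image("top")
cv2.imwrite("pics/p1.png",np.hstack([cv2.resize(im['pixels'][120:345,220:440],(400,409)),cv2.resize(w['pixels'][140:300,240:396],(400,409))]))
E
```

```text
(np.float64(-104.8820653116756), np.float64(-8.982561930187531)) 27.312992010084628
now [ 452.  -211.1  259. ] [-180.    -0.    81.1] t 11.6167 F [ 0.1 -0.1 -2.5]
(np.float64(451.7518802904179), np.float64(-212.08383794308722), 120, 80.8) [-0.007 -0.     0.927] [-0.    -0.     0.002]
(np.float64(451.7518802904179), np.float64(-212.08383794308722), 24, 80.8) [ 0.   -0.    0.64] [0. 0. 0.]
```

View pics/p1.png

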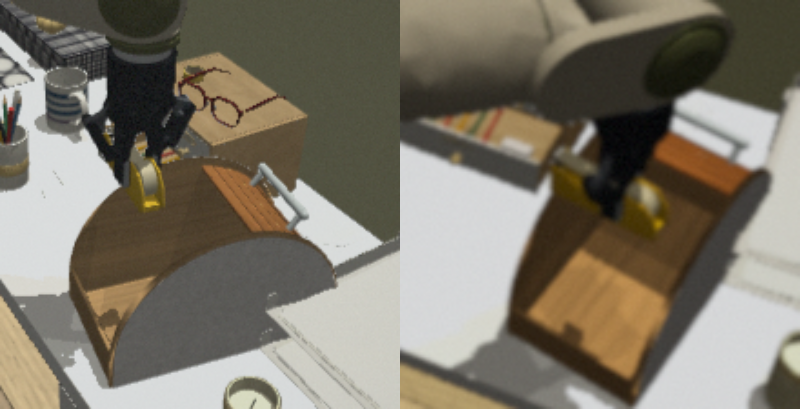

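The cover is fully open and the tape hangs level over the front bay. That used up the picture allowance, so from here I'll rely on numbers only.

>>> apply_moves(motion="-.003 0 .2 0 0 0 10;-.007 0 .4 0 0 0 10;-.007 0 .6 0 0 0 10;-.007 0 .8 0 0 0 10;-.007 0 .927 0 0 0 10;-.007 0 .927 0 0 0 10;-.007 0 .927 0 0 0 10")

```text
time_s: 12.3
ee_pos: [451.9, -212.8, 120.5]
eef_rot: [-180.0, -0.0, 81.0]
force: [-0.0, 0.4, -3.0]
finger_gap: 27.2
gripper_force: 60.2
```

>>> apply_moves(motion="0 0 .15 0 0 0 10;0 0 .3 0 0 0 10;0 0 .43 0 0 0 10;0 0 .53 0 0 0 10;0 0 .6 0 0 0 10;0 0 .64 0 0 0 10;0 0 .64 0 0 0 10;0 0 .64 0 0 0 10")

```text
time_s: 12.97
ee_pos: [452.4, -213.6, 25.2]
eef_rot: [179.9, 0.0, 80.9]
force: [-0.7, 0.6, -1.7]
finger_gap: 27.5
gripper_force: 60.4
```

>>> apply_moves(motion="0 0 .013 0 0 0 10;0 0 .023 0 0 0 10;0 0 .033 0 0 0 10;0 0 .033 0 0 0 10;0 0 .033 0 0 0 10")

```text
time_s: 13.38
ee_pos: [452.1, -213.4, 19.9]
eef_rot: [179.9, 0.0, 80.9]
force: [-0.3, 1.8, 5.5]
finger_gap: 27.2
gripper_force: 61.1
```

>>> apply_moves(motion="0 0 -.005 0 0 0 42;0 0 -.005 0 0 0 42;0 0 -.005 0 0 0 42;0 0 -.005 0 0 0 42;0 0 -.1 0 0 0 42;0 0 -.3 0 0 0 42;0 0 -.6 0 0 0 42;0 0 -.9 0 0 0 42")

```text
time_s: 14.05
ee_pos: [451.1, -212.8, 148.6]
eef_rot: [-179.9, -0.1, 80.9]
force: [0.5, -0.4, 0.1]
finger_gap: 41.9
gripper_force: 0.0
```

```bash
python3 - <<'E'
from h import *
plan([(446,-190,285,95),(440,-80,310,140),(440,50,310,178),(450,185,300,180),(476,318,230,178)])
E
```

```text
now [ 451.1 -212.8  148.6] [-1.799e+02 -1.000e-01  8.090e+01] t 14.05 F [ 0.5 -0.4  0.1]
(446, -190, 285, 95) [ 0.146 -0.06  -0.909] [-0.001 -0.    -0.078]
(440, -80, 310, 140) [ 0.734  0.024 -0.167] [ 0.    0.   -0.25]
(440, 50, 310, 178) [0.557 0.664 0.   ] [ 0.     0.    -0.211]
(450, 185, 300, 180) [-0.035  0.902  0.067] [ 0.     0.    -0.011]
(476, 318, 230, 178) [-0.173  0.887  0.467] [-0.    -0.     0.011]
```

>>> apply_moves(motion="0 0 -.3 0 0 0 42;.05 -.02 -.6 0 0 -.03 42;.146 -.06 -.909 0 0 -.078 55;.146 -.06 -.909 0 0 -.078 55;.146 -.06 -.909 0 0 -.078 55")

```text
time_s: 14.47
ee_pos: [447.1, -190.1, 287.8]
eef_rot: [179.7, 0.3, 95.0]
force: [0.6, 1.0, 0.0]
finger_gap: 55.3
gripper_force: 0.0
```

>>> apply_moves(motion=".734 .024 -.167 0 0 -.25 55;.734 .024 -.167 0 0 -.25 55;.734 .024 -.167 0 0 -.25 55;.734 .024 -.167 0 0 -.25 55;.734 .024 -.167 0 0 -.25 55;.734 .024 -.167 0 0 -.25 55;.734 .024 -.167 0 0 -.25 55;.734 .024 -.167 0 0 -.25 55")

```text
time_s: 15.13
ee_pos: [440.3, -80.2, 307.7]
eef_rot: [-180.0, -0.1, 139.9]
force: [0.4, 0.3, 0.5]
finger_gap: 54.9
gripper_force: 0.0
```

>>> apply_moves(motion=".557 .664 0 0 0 -.211 55;.557 .664 0 0 0 -.211 55;.557 .664 0 0 0 -.211 55;.557 .664 0 0 0 -.211 55;.557 .664 0 0 0 -.211 55;.557 .664 0 0 0 -.211 55;.557 .664 0 0 0 -.211 55")

```text
time_s: 15.72
ee_pos: [440.5, 50.0, 308.1]
eef_rot: [180.0, -0.1, 177.9]
force: [0.1, 0.2, -0.4]
finger_gap: 54.9
gripper_force: 0.0
```

>>> apply_moves(motion="-.035 .902 .067 0 0 -.011 55;-.035 .902 .067 0 0 -.011 55;-.035 .902 .067 0 0 -.011 55;-.035 .902 .067 0 0 -.011 55;-.035 .902 .067 0 0 -.011 55;-.035 .902 .067 0 0 -.011 55")

```text
time_s: 16.22
ee_pos: [450.8, 184.6, 298.3]
eef_rot: [-180.0, -0.1, 179.8]
force: [1.5, 0.1, 0.4]
finger_gap: 54.8
gripper_force: 0.0
```

>>> apply_moves(motion="-.173 .887 .1 0 0 .011 55;-.173 .887 .1 0 0 .011 55;-.173 .887 .1 0 0 .011 55;-.173 .887 .467 0 0 .011 55;-.173 .887 .467 0 0 .011 55;-.173 .887 .467 0 0 .011 55")

```text
time_s: 16.72
ee_pos: [476.3, 316.5, 224.7]
eef_rot: [-179.8, -0.4, 177.8]
force: [-0.1, -0.1, -0.9]
finger_gap: 55.2
gripper_force: 0.0
```

```bash
python3 - <<'E'
from h import *
plan([(476,318,100,178),(476,318,14,178)])
E
```

```text
now [476.3 316.5 224.7] [-179.8   -0.4  177.8] t 16.7167 F [-0.1 -0.1 -0.9]
(476, 318, 100, 178) [-0.003  0.013  0.831] [-0.001 -0.002 -0.001]
(476, 318, 14, 178) [ 0.    -0.     0.573] [0. 0. 0.]
```

>>> apply_moves(motion="0 .006 .25 0 0 0 55;0 .006 .5 0 0 0 55;0 .006 .7 0 0 0 55;0 .006 .831 0 0 0 55;0 .006 .831 0 0 0 55;0 .006 .831 0 0 0 55")

```text
time_s: 17.22
ee_pos: [478.2, 317.7, 105.5]
eef_rot: [180.0, 0.0, 177.8]
force: [0.9, 1.3, 1.4]
finger_gap: 55.2
gripper_force: 0.0
```

```bash
python3 - <<'E'
from h import *
from cell import arm
plan([(476,318,14,178)])
w=arm.get_image("wrist");h=cv2.cvtColor(w['pixels'],cv2.COLOR_BGR2HSV)
m=cv2.inRange(h,(15,55,60),(36,255,255));m=cv2.morphologyEx(m,cv2.MORPH_CLOSE,np.ones((7,7)))
k,l,st,ce=cv2.connectedComponentsWithStats(m)
for i in range(1,k):
    if st[i,4]>500: print(st[i],plane(w,*ce[i],30))
for v in range(150,331,20):
    r=np.where(m[v,200:360])[0]
    if len(r): print(v,r.min()+200,r.max()+200,plane(w,(r.min()+r.max())/2+200,v,35)[:2])
E
```

```text
now [478.2 317.7 105.5] [180.    0.  177.8] t 17.2167 F [0.9 1.3 1.4]
(476, 318, 14, 178) [0.015 0.001 0.61 ] [ 0.     0.    -0.001]
[ 253  122   50  173 7141] [470.69464625 318.21816902  30.        ]
[  44  144   99  113 1648] [449.02832381 218.96386378  30.        ]
150 253 301 [431.75108078 319.89899514]
170 253 301 [443.82551395 319.44255145]
190 253 300 [456.25337687 318.66300122]
210 254 300 [469.08645908 318.48762474]
230 254 299 [482.29566427 317.66888015]
250 254 299 [495.93543761 317.14820446]
270 254 298 [510.00185618 316.28155365]
290 256 296 [524.54092054 315.7211571 ]
```

>>> apply_moves(motion="0 0 .2 0 0 0 55;0 0 .4 0 0 0 55;.01 0 .54 0 0 0 55;.01 0 .6 0 0 0 55;.01 0 .6 0 0 0 55;.01 0 .6 0 0 0 5;.01 0 .6 0 0 0 5;.01 0 .6 0 0 0 5")

```text
time_s: 17.93
ee_pos: [476.9, 319.2, 16.4]
eef_rot: [179.9, 0.2, 177.9]
force: [1.1, 0.1, 2.6]
finger_gap: 21.0
gripper_force: 58.9
```

>>> apply_moves(motion="0 0 0 0 0 0 5;0 0 0 0 0 0 5;0 0 0 0 0 0 5;0 0 0 0 0 0 5")

```text
time_s: 18.27
ee_pos: [477.0, 319.2, 16.4]
eef_rot: [179.9, 0.2, 177.9]
force: [-0.2, -1.7, 6.5]
finger_gap: 21.0
gripper_force: 60.0
```

```bash
python3 - <<'E'
from h import *
x,y=L(-40,0);print(x,y)
plan([(476,316,150,178),(466,205,290,175),(450,75,295,165),(448,-50,300,130),(x-30,y+60,290,95),(x,y,255,80.8),(x,y,120,80.8),(x,y,28,80.8)])
E
```

```text
517.5145493970805 -212.6047524923266
now [477.  319.2  16.4] [179.9   0.2 177.9] t 18.2667 F [-0.2 -1.7  6.5]
(476, 316, 150, 178) [ 0.002 -0.02  -0.891] [ 0.     0.001 -0.001]
(466, 205, 290, 175) [ 0.041 -0.742 -0.933] [ 0.    -0.     0.017]
(450, 75, 295, 165) [ 0.031 -0.873 -0.033] [-0.    -0.     0.056]
(448, -50, 300, 130) [-0.203 -0.808 -0.033] [ 0.    -0.     0.194]
(np.float64(487.5145493970805), np.float64(-152.6047524923266), 290, 95) [-0.693 -0.238  0.067] [-0.    -0.     0.194]
(np.float64(517.5145493970805), np.float64(-212.6047524923266), 255, 80.8) [-0.416  0.164  0.233] [-0.    -0.     0.079]
(np.float64(517.5145493970805), np.float64(-212.6047524923266), 120, 80.8) [ 0.  -0.   0.9] [0. 0. 0.]
(np.float64(517.5145493970805), np.float64(-212.6047524923266), 28, 80.8) [ 0.    -0.     0.613] [0. 0. 0.]
```

>>> apply_moves(motion="0 0 -.1 0 0 0 5;0 0 -.3 0 0 0 5;0 0 -.5 0 0 0 5;0 0 -.7 0 0 0 5;0 -.01 -.891 0 0 0 5;0 -.01 -.891 0 0 0 5")

```text
time_s: 18.77
ee_pos: [477.9, 318.2, 154.7]
eef_rot: [179.7, 0.6, 177.9]
force: [-0.4, -0.1, -0.7]
finger_gap: 21.2
gripper_force: 59.0
```

>>> apply_moves(motion="0 0 -.25 0 0 0 5;0 0 -.5 0 0 0 5;0 0 -.75 0 0 0 5;.01 -.15 -.933 0 0 0 5;.02 -.35 -.933 0 0 .01 5;.03 -.55 -.933 0 0 .017 5;.041 -.742 -.933 0 0 .017 5;.041 -.742 -.933 0 0 .017 5")

```text
time_s: 19.43
ee_pos: [465.1, 202.8, 288.3]
eef_rot: [-179.9, 0.0, 174.6]
force: [-0.2, -0.1, -1.9]
finger_gap: 20.9
gripper_force: 59.4
```

>>> apply_moves(motion="0 -.2 0 0 0 .01 5;0 -.4 -.01 0 0 .03 5;.01 -.6 -.02 0 0 .04 5;.02 -.75 -.03 0 0 .05 5;.031 -.873 -.033 0 0 .056 5;.031 -.873 -.033 0 0 .056 5")

```text
time_s: 19.93
ee_pos: [448.7, 74.1, 293.1]
eef_rot: [-180.0, 0.0, 164.5]
force: [-0.1, 0.6, -1.7]
finger_gap: 21.1
gripper_force: 59.7
```

>>> apply_moves(motion="-.03 -.15 0 0 0 .03 5;-.06 -.3 0 0 0 .065 5;-.1 -.45 -.01 0 0 .1 5;-.14 -.6 -.02 0 0 .135 5;-.18 -.72 -.03 0 0 .17 5;-.203 -.808 -.033 0 0 .194 5;-.203 -.808 -.033 0 0 .194 5")

```text
time_s: 20.52
ee_pos: [446.7, -50.0, 297.8]
eef_rot: [-180.0, 0.0, 129.6]
force: [-0.0, 0.0, -2.7]
finger_gap: 21.0
gripper_force: 59.6
```

>>> apply_moves(motion="-.12 -.04 .01 0 0 .03 5;-.25 -.08 .02 0 0 .065 5;-.37 -.12 .03 0 0 .1 5;-.5 -.17 .05 0 0 .135 5;-.6 -.21 .06 0 0 .17 5;-.693 -.238 .067 0 0 .194 5;-.693 -.238 .067 0 0 .194 5")

```text
time_s: 21.1
ee_pos: [486.4, -152.1, 287.0]
eef_rot: [-180.0, -0.0, 94.8]
force: [0.2, 0.2, -2.2]
finger_gap: 21.0
gripper_force: 59.6
```

>>> apply_moves(motion="-.12 .04 .05 0 0 .02 5;-.25 .09 .1 0 0 .04 5;-.35 .13 .17 0 0 .065 5;-.416 .164 .233 0 0 .079 5;-.416 .164 .233 0 0 .079 5;-.416 .164 .233 0 0 .079 5;-.416 .164 .233 0 0 .079 5")

```text
time_s: 21.68
ee_pos: [515.6, -210.1, 253.5]
eef_rot: [180.0, 0.0, 80.9]
force: [0.2, 0.9, -1.9]
finger_gap: 20.8
gripper_force: 59.6
```

```bash
python3 - <<'E'
from h import *
from cell import arm
x,y=L(-40,0)
plan([(x,y,120,80.8),(x,y,28,80.8)]);o=arm.observe();print(inv(o['ee_pos']),o['finger_gap'],o['gripper_force'])
# where is tape: yellow mask in wrist view
w=arm.get_image("wrist");pickle.dump(w,open("w5.pkl","wb"))
h=cv2.cvtColor(w['pixels'],cv2.COLOR_BGR2HSV);m=cv2.inRange(h,(20,130,60),(36,255,255))
k,l,st,ce=cv2.connectedComponentsWithStats(m)
for i in range(1,k):
    if st[i,4]>60: print(st[i],inv(plane(w,*ce[i],48)))
E
```

```text
now [ 515.6 -210.1  253.5] [180.    0.   80.9] t 21.6833 F [ 0.2  0.9 -1.9]
(np.float64(517.5145493970805), np.float64(-212.6047524923266), 120, 80.8) [-0.014  0.015  0.89 ] [0.    0.    0.001]
(np.float64(517.5145493970805), np.float64(-212.6047524923266), 28, 80.8) [ 0.    -0.     0.613] [0. 0. 0.]
(np.float64(-42.28326626998877), np.float64(2.1539561985072453)) 20.78350782615352 59.61731181203504
[198 119  14 117 434] (np.float64(-117.96499015995285), np.float64(-0.13700723755998112))
[ 221  119   13  118 1057] (np.float64(-92.24573959379526), np.float64(10.107229951428538))
```

>>> apply_moves(motion="-.014 .015 .2 0 0 0 5;-.014 .015 .4 0 0 0 5;-.014 .015 .6 0 0 0 5;-.014 .015 .8 0 0 0 5;-.014 .015 .89 0 0 0 5;-.014 .015 .89 0 0 0 5")

```text
time_s: 22.23
ee_pos: [516.2, -212.3, 116.9]
eef_rot: [-179.7, -0.1, 80.8]
force: [0.4, 0.4, -1.3]
finger_gap: 21.0
gripper_force: 59.6
```

>>> apply_moves(motion="0 0 .15 0 0 0 5;0 0 .3 0 0 0 5;0 0 .43 0 0 0 5;0 0 .53 0 0 0 5;0 0 .58 0 0 0 5;0 0 .6 0 0 0 5;0 0 .6 0 0 0 5;0 0 .6 0 0 0 5")

```text
time_s: 22.9
ee_pos: [518.1, -214.1, 30.6]
eef_rot: [179.9, 0.1, 80.7]
force: [0.1, 0.1, -1.1]
finger_gap: 21.1
gripper_force: 59.6
```

>>> apply_moves(motion="0 0 .015 0 0 0 5;0 0 .025 0 0 0 5;0 0 .033 0 0 0 5;0 0 .04 0 0 0 5;0 0 .04 0 0 0 5")

```text
time_s: 23.32
ee_pos: [517.5, -213.9, 24.4]
eef_rot: [180.0, 0.0, 80.7]
force: [-3.2, 2.3, 10.0]
finger_gap: 21.0
gripper_force: 61.1
```

>>> apply_moves(motion="0 0 -.007 0 0 0 38;0 0 -.007 0 0 0 38;0 0 -.007 0 0 0 38;0 0 -.007 0 0 0 38;0 0 -.05 0 0 0 38;0 0 -.2 0 0 0 38;0 0 -.5 0 0 0 38;0 0 -.8 0 0 0 38")

```text
time_s: 23.98
ee_pos: [516.7, -213.4, 137.5]
eef_rot: [-179.9, -0.1, 80.7]
force: [1.1, -0.5, 0.5]
finger_gap: 38.0
gripper_force: 0.0
```

>>> apply_moves(motion="0 0 -.3 0 0 0 38;0 0 -.6 0 0 0 38;0 0 -.9 0 0 0 38;0 0 -.9 0 0 0 38;0 0 -.9 0 0 0 38")

```text
time_s: 24.4
ee_pos: [518.2, -214.3, 275.4]
eef_rot: [179.6, 0.2, 80.7]
force: [-0.1, 0.4, 0.0]
finger_gap: 37.7
gripper_force: 0.0
```

```bash
python3 - <<'E'
from h import *
from cell import arm
np.set_printoptions(precision=1,suppress=True)
o=arm.observe();print(o['time_s'],inv(o['ee_pos']),o['ee_pos'])
w=arm.get_image("wrist");pickle.dump(w,open("w6.pkl","wb"));cv2.imwrite("pics/w6.png",w['pixels'])
h=cv2.cvtColor(w['pixels'],cv2.COLOR_BGR2HSV);m=cv2.inRange(h,(20,110,60),(36,255,255))
k,l,st,ce=cv2.connectedComponentsWithStats(m)
for i in range(1,k):
    if st[i,4]>80: print(st[i],np.array(inv(plane(w,*ce[i],48))))
# handle: grey bright, in top+side view expected place
for n in("side","top"):
    im=arm.get_image(n);pickle.dump(im,open(n+"6.pkl","wb"))
    for ph in (110,115,120,125,130):
        p=np.radians(ph);x=-180*np.cos(p);z=45+180*np.sin(p)
        q=proj(im,[[*L(x,yy),z] for yy in np.linspace(-45,45,19)])
        px=[im['pixels'][int(round(v)),int(round(u))] for u,v in q]
        print(n,ph,q[0],q[-1],np.mean([int(a.max())-int(a.min()) for a in px]),np.mean(px))
E
```

```text
24.4 (np.float64(-39.078685047231694), np.float64(-1.5716709449018227)) [ 518.2 -214.3  275.4]
[197 114  15 113 422] [-117.9    0.7]
[219 115  14 112 978] [-92.4   9.6]
side 110 [368.3 228.7] [349.1 207.5] 34.63157894736842 74.78947368421052
side 115 [373.5 229.4] [354.1 208.4] 26.473684210526315 96.87719298245614
side 120 [378.3 230.6] [358.8 209.7] 17.526315789473685 93.14035087719299
side 125 [382.7 232.3] [363.1 211.4] 6.842105263157895 138.24561403508773
side 130 [386.7 234.4] [367.  213.5] 7.526315789473684 180.89473684210526
top 110 [363.2 196.3] [335.4 183.6] 2.6842105263157894 148.0701754385965
top 115 [365.1 194.5] [337.5 182. ] 2.1578947368421053 147.05263157894737
top 120 [366.8 193.2] [339.5 180.8] 2.6315789473684212 97.9298245614035
top 125 [368.3 192.3] [341.2 180. ] 4.105263157894737 124.26315789473684
top 130 [369.6 191.8] [342.8 179.7] 4.0 154.24561403508773
```

>>> apply_moves(motion="0 .2 0 0 0 0 0;0 .45 0 0 0 0 0;0 .7 0 0 0 0 0;0 .9 0 0 0 0 0;0 1 0 0 0 0 0;0 1 0 0 0 0 0")

```text
time_s: 25.05
ee_pos: [667.0, -238.0, 266.9]
eef_rot: [-179.7, -0.1, 80.7]
force: [0.8, 0.9, -0.9]
finger_gap: 0.4
gripper_force: 0.0
```

```bash
python3 - <<'E'
from h import *
x,y=L(142,0)
plan([(x,y,275,80.8),(x,y,181,80.8)])
E
```

```text
now [ 667.  -238.   266.9] [-1.797e+02 -1.000e-01  8.070e+01] t 25.05 F [ 0.8  0.9 -0.9]
(np.float64(697.1733496403642), np.float64(-241.70312865224054), 275, 80.8) [ 0.008  0.202 -0.055] [-0.002 -0.001 -0.   ]
(np.float64(697.1733496403642), np.float64(-241.70312865224054), 181, 80.8) [ 0.    -0.     0.627] [0. 0. 0.]
```

>>> apply_moves(motion=".005 .1 0 0 0 0 0;.008 .2 0 0 0 0 0;.008 .2 0 0 0 0 0;.008 .2 .2 0 0 0 0;.008 .2 .4 0 0 0 0;.008 .2 .57 0 0 0 0;.008 .2 .57 0 0 0 0;.008 .2 .57 0 0 0 0")

```text
time_s: 25.72
ee_pos: [694.1, -241.6, 185.3]
eef_rot: [-179.8, -0.1, 80.7]
force: [-0.4, -0.3, 0.6]
finger_gap: -0.2
gripper_force: 0.0
```

```bash
python3 - <<'E'
from h import *
from cell import arm
o=arm.observe();print(inv(o['ee_pos']),o['ee_pos'],o['force'],o['joint_positions'])
E
```

```text
(np.float64(138.97874339298355), np.float64(-0.3454153559109443)) [ 694.13573226 -241.56105858  185.2633974 ] [-0.41644914 -0.25318424  0.58607732] [-2.82912594e+01  4.87966996e+01  4.27703368e+01 -4.08175241e-03
  8.86109974e+01 -1.89763966e+01]
```

>>> apply_moves(motion="0 -.08 .02 0 0 0 0;0 -.2 -.053 0 0 0 0;0 -.293 -.1 0 0 0 0;0 -.387 -.14 0 0 0 0;0 -.493 -.173 0 0 0 0;0 -.593 -.2 0 0 0 0;0 -.693 -.213 0 0 0 0;0 -.8 -.22 0 0 0 0")

```text
time_s: 26.38
ee_pos: [578.2, -222.9, 224.6]
eef_rot: [179.3, 0.2, 80.7]
force: [5.3, -1.1, 4.2]
finger_gap: 0.1
gripper_force: 2.5
```

```bash
python3 - <<'E'
from h import *
from cell import arm
o=arm.observe();print(inv(o['ee_pos']),o['ee_pos'],o['force'])
E
```

```text
(np.float64(21.587149171199016), np.float64(-0.4539036735799833)) [ 578.23688715 -222.89944383  224.55962065] [ 5.28524641 -1.07248627  4.2450439 ]
```

>>> apply_moves(motion="0 0 .03 0 0 0 0;0 -.1 .04 0 0 0 0;0 -.207 .053 0 0 0 0;0 -.313 .073 0 0 0 0;0 -.413 .1 0 0 0 0;0 -.507 .133 0 0 0 0;0 -.6 .17 0 0 0 0;0 -.6 .17 0 0 0 0")

```text
time_s: 27.05
ee_pos: [486.9, -207.8, 195.5]
eef_rot: [179.9, 0.1, 80.7]
force: [0.3, 0.4, -0.1]
finger_gap: 0.3
gripper_force: 0.0
```

```bash
cat > bar.py <<'E'
from h import *
from cell import arm
o=arm.observe();print(o['time_s'],inv(o['ee_pos']),o['ee_pos'],o['force'])
im=arm.get_image("side");pickle.dump(im,open("s7.pkl","wb"))
g=im['pixels'].astype(int)
for ph in range(33,80,3):
    p=np.radians(ph);x=-180*np.cos(p);z=45+180*np.sin(p)
    q=proj(im,[[*L(x,yy),z] for yy in np.linspace(-45,45,31)])
    px=np.array([g[int(round(v)),int(round(u))] for u,v in q])
    print(ph,round(np.mean(px.max(1)-px.min(1)),1),round(px.mean(),1))
E
python3 bar.py
```

```text
27.05 (np.float64(-70.97050172512485), np.float64(-0.12902564250059712)) [ 486.92181522 -207.78051778  195.54602626] [ 0.25184632  0.38214994 -0.12203336]
33 28.5 61.2
36 31.5 65.1
39 36.3 54.2
42 47.6 56.4
45 45.5 55.7
48 50.2 59.1
51 49.1 57.2
54 48.5 59.2
57 46.7 58.1
60 4.6 118.2
63 29.1 49.0
66 17.4 44.7
69 24.0 49.2
72 24.4 42.1
75 51.6 64.9
78 45.4 59.1
```

The bar reads 60°, as expected. I'll lift, move over the bar and press it down along its arc.

>>> apply_moves(motion="0 .03 -.1 0 0 0 0;0 .02 -.2 0 0 0 0;0 -.17 -.2 0 0 0 0;0 -.17 -.2 0 0 0 0;0 -.187 -.057 0 0 0 0;0 -.26 -.01 0 0 0 0;0 -.327 .043 0 0 0 0;0 -.327 .043 0 0 0 0")

```text
time_s: 27.77
ee_pos: [437.2, -199.7, 189.4]
eef_rot: [-179.7, 0.1, 80.7]
force: [-22.7, 5.3, 24.2]
finger_gap: 0.0
gripper_force: 12.6
```

```bash
python3 bar.py
```

```text
27.7667 (np.float64(-121.37038906694946), np.float64(-0.1290331868683232)) [ 437.17025747 -199.72253138  189.44834908] [-22.7420375    5.29812755  24.24381953]
33 41.8 54.1
36 44.3 56.7
39 44.8 55.8
42 47.4 59.1
45 57.6 68.7
48 9.2 60.2
51 4.0 105.8
54 32.7 56.4
57 46.6 61.5
60 64.0 76.5
63 65.5 78.9
66 66.2 80.2
69 71.2 86.4
72 83.5 95.9
75 61.4 74.7
78 96.1 107.3
```

>>> apply_moves(motion="0 .02 -.13 0 0 0 0;0 .1 -.13 0 0 0 0;0 .1 -.06 0 0 0 0;0 .093 0 0 0 0 0;0 .05 .03 0 0 0 0;0 .02 .06 0 0 0 0;0 -.04 .12 0 0 0 0;0 -.04 .12 0 0 0 0")

```text
time_s: 28.48
ee_pos: [432.0, -198.3, 168.0]
eef_rot: [-179.9, -0.1, 80.7]
force: [0.1, 0.7, 0.4]
finger_gap: -0.0
gripper_force: 0.0
```

```bash
python3 bar.py | head -8
```

```text
28.4833 (np.float64(-126.65535457248323), np.float64(0.45086009693621776)) [ 432.04599038 -198.30513113  167.98084516] [0.05844682 0.71078181 0.35977917]
33 43.3 55.7
36 46.0 57.1
39 3.8 107.1
42 12.3 78.5
45 21.8 45.0
48 23.5 51.3
51 26.4 44.1
```

>>> apply_moves(motion="0 -.03 .04 0 0 0 0;0 -.06 .07 0 0 0 0;0 -.085 .1 0 0 0 0;0 -.1 .12 0 0 0 0;0 -.1 .12 0 0 0 0")

```text
time_s: 28.95
ee_pos: [419.9, -196.9, 152.1]
eef_rot: [179.7, 0.1, 80.7]
force: [4.0, 1.3, 8.6]
finger_gap: 0.3
gripper_force: 4.7
```

```bash
python3 bar.py | head -5
```

```text
28.95 (np.float64(-138.88395815262277), np.float64(-0.10038153699187902)) [ 419.88655915 -196.89415807  152.1142524 ] [4.04795591 1.33671677 8.59856925]
33 4.3 108.7
36 10.7 69.2
39 22.0 46.9
42 19.5 48.5
```

>>> apply_moves(motion="0 -.015 .02 0 0 0 0;0 -.025 .04 0 0 0 0;0 -.025 .04 0 0 0 0")

```text
time_s: 29.25
ee_pos: [420.5, -199.0, 149.8]
eef_rot: [178.9, 0.4, 80.6]
force: [17.8, -2.9, 23.6]
finger_gap: 0.1
gripper_force: 12.6
```

```bash
sed -i 's/range(33,80,3)/range(29,42)/' bar.py; python3 bar.py
```

```text
29.25 (np.float64(-137.96963501156785), np.float64(-2.1206258222364873)) [ 420.46612163 -199.03459754  149.77436399] [17.76599775 -2.91969038 23.60590935]
29 47.9 59.9
30 53.8 66.2
31 36.7 59.7
32 11.9 82.9
33 4.2 107.4
34 4.8 119.3
35 3.8 107.6
36 10.8 66.2
37 19.1 45.1
38 19.6 44.2
39 19.8 46.5
40 16.5 47.5
41 16.5 48.3
```

The force climbed to about 30 N without moving the bar further, so the cover is at its stop. Retreating.

>>> apply_moves(motion="0 .05 -.1 0 0 0 0;0 .05 -.3 0 0 0 0;0 .05 -.6 0 0 0 0;0 .05 -.9 0 0 0 0;0 .05 -.9 0 0 0 0;0 .05 -.9 0 0 0 0")

```text
time_s: 29.8
ee_pos: [423.0, -197.5, 282.2]
eef_rot: [179.8, 0.1, 80.7]
force: [0.6, -0.2, -0.9]
finger_gap: 0.3
gripper_force: 0.0
```

```bash
python3 bar.py
```

```text
29.8 (np.float64(-135.74494688890758), np.float64(-0.24646128086864394)) [ 422.9618356  -197.54022754  282.15669737] [ 0.6338989  -0.21119198 -0.92346789]
29 51.7 61.5
30 55.8 67.4
31 38.8 61.0
32 11.6 84.8
33 4.7 121.1
34 5.4 146.5
35 5.7 149.0
36 12.5 118.0
37 35.9 75.3
38 40.0 73.1
39 47.0 78.7
40 55.0 86.0
41 50.2 71.6
```

The bar stayed at about 34.5°, so the cover is shut. Handing in.

```bash
python3 -c "
from cell import arm
print(arm.finish_job())"
```

```text
the job is handed in; nothing more can be done
None
```

I rolled the cover fully back, set the tape dispenser and then the stapler inside on their bases, rolled the cover shut (handle about 34.5° against 35° for shut) and handed the job in at about 30 s of the 72 s; no verdict came back, and I did not check by camera that the stapler stayed flat after release or that the cup, mug and candle never moved.

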